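# Rap the stuck soap bar out of its mould

## Task

One of the two grey moulds in the rack still has a white soap bar stuck in it: lift that one out by its handle, turn it over above the wooden board so that its open side looks downward (a slant is enough) and rap its lower edge on the board until the bar drops out. Leave the bar lying on the board and the emptied mould lying down on the board or the dresser, clear of the bar; do not drop the bar from a height and leave the other mould alone in the rack.

Things in the scene. Friction and masses are not known exactly. Their poses are not given: they have to be found in the camera images.
- mould_grip (a point): Middle of the handle of the mould with the soap: flat grey tab 12 mm thick, 50 wide (y), 59 long. Standing in the rack: z up, open side to -x (the robot). The tab leans 20 deg back: length along (0.342,0,0.940), flat faces along (0.940,0,-0.342) in these axes; pinch these faces, fingers down its length. Mould body starts 32 mm down the tab, free end 27 mm up.
- mould_mid (a point): Middle of that mould's slab-shaped body, grey plastic 36 mm thick (x), 100 wide (y), 120 high (z), axes as mould_grip, which is at (0.021,0,0.088) m from here. 0.16 kg. Open side: the face at x = -18 mm. A springy cavity wall pinches the inner 4 mm of the soap with 1.6 times its weight: it stays in if moved smoothly; each sharp rap (0.12 m/s or more) shifts it by mm, so repeat; air jolts can loosen it.
- mould_edge (a point): The edge to rap: middle of the bottom edge of that mould's open side (100 mm long, along y), at (-0.018,0,-0.060) m from mould_mid; same axes. Lowest part of the mould once it is turned over at a slant with the handle up.
- soap_mid (a point): Centre of the white soap bar (also seen through a 36 x 44 mm window in the mould's back), 24 x 44 x 60 mm (x, y, z), about 0.09 kg. At first it sits in the mould's cavity with the mould's axes, its centre 3 mm from mould_mid.
- board: Wooden board fixed on the dresser, 240 mm (x) by 280 mm (y), 15 mm thick; origin at the centre of its underside.
- spare_mid (a point): Middle of the body of the other mould in the rack: same outline and handle, but empty, with two small cavities. It stands 150 mm beside the soap's mould, either side. To be left alone.
- rack: Fixed wooden rack holding both moulds upright: strip 300 mm long (y), 76 deep, base 12 mm thick, front lip to 24 mm and back rail to 45 mm above the dresser. Origin at the centre of its underside. The moulds lift straight up out of it.

How it is judged:
By the outcome, as a careful person would: the job done as asked, in the order asked, and still so for the second after the job is handed in, with the robot touching nothing.
It also fails if it takes over 61 s, if anything falls off the work surface, if the arm or the gripper's body presses on something with over 40 N, if the wrist force passes 120 N, or if a joint passes its speed limit or range.

## Robot

A 7-joint arm with a two-finger parallel gripper is mounted at the origin on the work surface. World frame = base frame: x ahead of the robot, y to its left, z up, the work surface at z = 0. Lengths are in m, angles in degrees, forces in N, time in s.
With the tool pointing down it reaches from about 0.425 to 0.875 m from the base axis. Payload 4.7 kg.
Tool frame: the origin (TCP) lies midway between the tips of the shut fingers; the grasp point (between the pads) lies 19 mm behind it; z points along the fingers, x is the direction in which the jaws open and shut, and the axes are right-handed (so a half turn about z gives the same grasp; the last joint's range is limited). The gripper opens to 87 mm and grips with 3 to 60 N. Pads are 19 mm wide; open, the fingers measure 117 mm over their backs; the gripper's body (75 mm by 190 mm) begins 51 mm behind the grasp point.
Start: joints at [-73.39, 18.392, -4.016, 83.108, 1.295, 78.541, -3.26], TCP at [0.177, 0.625, 0.223] pointing down, gripper open.
Joint ranges: [-163.93, 163.93], [-17.29, 119.83], [-79.2, 71.16], [3.27, 140.29], [-89.18, 269.18], [5.43, 117.66], [-154.24, 154.24]. Speed limits (degrees/s): [147.25, 147.25, 180, 180, 180, 180, 180].

## Interface

Orientations are given as [roll, pitch, yaw] about the fixed x, y, z axes, in that order (R = Rz(yaw) Ry(pitch) Rx(roll)).
In Python, from cell import telemetry, optics, env gives the robot as it stands.
- The arm moves only by the tool arm_command, never from a script. Its arguments are lists of equal length, an entry for each row: "translation": the shift along the tool's x, y, z in cm, a list of three; "twist": the turn about the tool's z in degrees. In form: {"translation": [[x, y, z], ...], "twist": [twist, ...]}. A call has 1 to 10 rows; each row shifts and turns the pose as measured when the row begins, along the tool's axes as they then stand; what a row does not reach is not made up. A row lasts 1/8 s, in which the tool goes at most 62.5 mm and 10.7 degrees, less where a joint would pass 70% of its speed; a pose out of reach is approached as far as the arm can. A call is refused whole if a number of a shift passes 6.25 or a number of a turn 10.7, either way. A call with a gripper value outside its range is refused whole. "grip" is the opening in per cent of the stroke, from 0 (shut) to 100 (fully open), set as the call begins (left out, the last holds). The fingers move at their own pace and stop on an object; "force" is the grip in N (left out, the last holds). Time passes only in rows, so rows that do not move let the fingers close. It gives the time, the measured TCP pose, the force and the opening at its end, in the units of the state.
- telemetry.get_obs(): the state, without advancing time (a new reading comes with each control period).
- optics.read_camera(name): name is "scene" or "top"; returns a dict with "img" (420x560x3 uint8, blue, green, red), "fx", "fy", "cx", "cy" (pixels), "extrinsics" (4x4, takes a point from camera to world coordinates). Camera axes: x right, y up, looking along -z (the intrinsics and any distortion apply to the point x, -y, -z); pixel columns grow to the right and rows downward; lengths in m; the calibration is good to about 2 mm. A picture is of the moment at which its call begins. There is no depth.
- env.sign_off(): hands the job in, once; it reports no verdict.
The state is a dict: "time_s": time; "qpos": joint angles; "joint_velocities": joint speeds; "effort": joint torques, N m; "tool_pos": TCP position; "tool_rot": TCP orientation; "force": force on the tool from outside, world axes, zero at the start; "wrist_torque": the same for the moment, N m; "grip_width": finger opening in m.
Only numpy, scipy, OpenCV 4.12 (cv2) and the standard library are available. Lean on these libraries where they do the work, as an engineer would, in place of code of your own. Each camera call takes 0.05 s, during which the arm holds its last target. There are 200 camera calls.

## Working session

There is one attempt and no reset: what is moved stays moved. The work goes in short steps, Python scripts to look and compute and a tool call to move; the robot and the scene stay as the last step left them, time stands still between calls to the robot, and variables do not carry over. Pictures are saved under pics/ and viewed, about 8 in all and at most 12, crops included, and the job is handed in when it is done.

Besides the shell and the picture viewer there is one more tool, called after ">>>" by a JSON object that holds its "fn" and its "kwargs", one argument or row to a line. arm_command: Moves the arm, as the interface text tells. Its arguments: {"type":"object","properties":{"translation":{"type":"array","items":{"type":"array","items":{"type":"number"}}},"twist":{"type":"array","items":{"type":"number"}},"grip":{"type":"number"},"force":{"type":"number"}},"required":["translation","twist"]}

```bash
mkdir -p pics; ls; python3 - <<'E'
from cell import telemetry, optics, env
import cv2,numpy as np
o=telemetry.get_obs();print(o)
for n in("scene","top"):
    c=optics.read_camera(n);cv2.imwrite(f"pics/{n}0.png",c["img"]);print({k:v for k,v in c.items() if k!="img"})
E
```

```text
pics
{'time_s': 0.0, 'qpos': array([-73.38826926,  18.43801944,  -4.01490619,  83.17539688,
         1.29513518,  78.54132043,  -3.26119177]), 'joint_velocities': array([ 0.09727359, -0.00669656, -0.06849908,  0.00198018,  0.04744314,
        0.01413361, -0.00670392]), 'effort': array([ 1.20067557e-04, -4.91280556e+01, -4.03627893e-01, -3.12526309e+01,
       -6.38738740e-02,  4.40305879e-02,  1.84539495e-04]), 'tool_pos': array([0.17692833, 0.6248735 , 0.22146889]), 'tool_rot': array([1.79993834e+02, 1.09486767e-01, 7.41962657e+01]), 'force': array([0.12405497, 1.06810904, 0.49969754]), 'wrist_torque': array([-0.00478706, -0.01758996, -0.031983  ]), 'grip_width': 0.0866799182093968}
{'fx': 523.912889424084, 'fy': 523.912889424084, 'cx': 291.71957249246765, 'cy': 212.3952317862878, 'extrinsics': array([[-0.56293095, -0.63266195,  0.53183419,  1.07152681],
       [ 0.8265004 , -0.43278447,  0.35999262,  0.42712324],
       [ 0.00241594,  0.64221216,  0.76652313,  0.89269937],
       [ 0.        ,  0.        ,  0.        ,  1.        ]])}
{'fx': 528.656645911189, 'fy': 528.656645911189, 'cx': 272.3181696159873, 'cy': 203.70667415016422, 'extrinsics': array([[ 0.01943571,  0.99046483, -0.13638798,  0.38122137],
       [-0.99978128,  0.01819966, -0.01030393,  0.05276647],
       [-0.00772346,  0.13655841,  0.99060191,  1.16318934],
       [ 0.        ,  0.        ,  0.        ,  1.        ]])}
```

View pics/scene0.png

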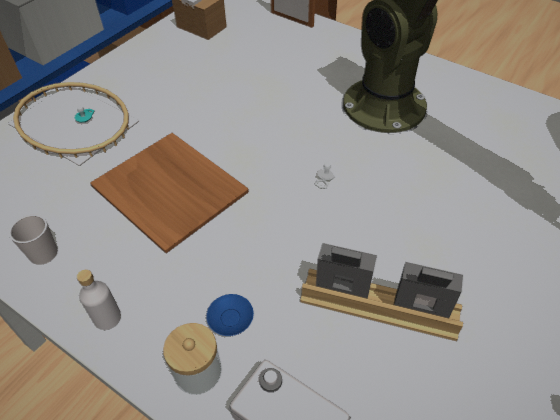

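View pics/top0.png

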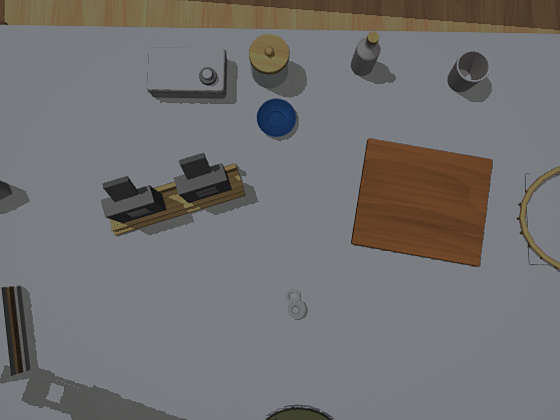

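```bash
python3 - <<'E'
import cv2,numpy as np
a=cv2.imread("pics/scene0.png")[235:340,290:470];b=cv2.imread("pics/top0.png")[145:240,95:255]
a=cv2.resize(a,None,fx=4,fy=4,interpolation=cv2.INTER_CUBIC)[:, :720];b=cv2.resize(b,None,fx=4,fy=4,interpolation=cv2.INTER_CUBIC)
# one canvas, 2 rows scaled to fit 800x600
c=np.zeros((600,560,3),np.uint8)
a=cv2.resize(a,(514,300));b=cv2.resize(b,(505,300));c[:300,:514]=a;c[300:,:505]=b
c=np.clip(c.astype(float)*1.6,0,255).astype(np.uint8)
cv2.imwrite("pics/crop0.png",c)
E
```

```text
(no output)
```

View pics/crop0.png

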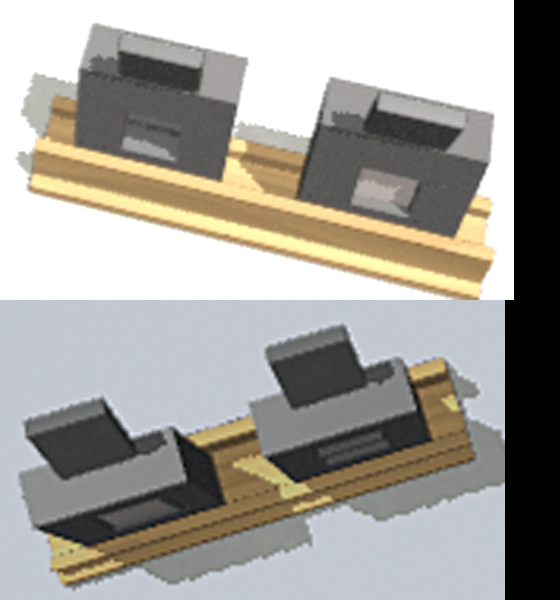

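```bash
cat > h.py <<'E'
from cell import telemetry, optics, env
import cv2,numpy as np
from scipy.spatial.transform import Rotation as Rt
def cast(c,p,z):
    p=np.atleast_2d(np.array(p,float));E=c["extrinsics"]
    d=np.c_[(p[:,0]-c["cx"])/c["fx"],-(p[:,1]-c["cy"])/c["fy"],-np.ones(len(p))]@E[:3,:3].T
    o=E[:3,3];return o+d*((z-o[2])/d[:,2])[:,None]
def proj(c,P):
    E=c["extrinsics"];q=(np.atleast_2d(P)-E[:3,3])@E[:3,:3]
    return np.c_[c["cx"]-c["fx"]*q[:,0]/q[:,2],c["cy"]+c["fy"]*q[:,1]/q[:,2]]
E
python3 - <<'E'
from h import *
np.set_printoptions(precision=4,suppress=True)
t=optics.read_camera("top");s=optics.read_camera("scene")
ct=np.array([[20,480],[175,432],[185,478],[37,525]])
cs=np.array([[330,78],[493,113],[490,160],[322,118]])
pt=np.c_[95+ct[:,0]/3.156,145+(ct[:,1]-300)/3.158];ps=np.c_[290+cs[:,0]/2.856,235+cs[:,1]/2.857]
for c,p in((t,pt),(s,ps)):
    w=cast(c,p,.132);print(w,w.mean(0))
# handle end, z .185
ht=np.array([[24,425],[103,399],[108,412],[30,437]]);hs=np.array([[380,90],[468,117],[460,143],[372,112]])
print(cast(t,np.c_[95+ht[:,0]/3.156,145+(ht[:,1]-300)/3.158],.185).mean(0),cast(s,np.c_[290+hs[:,0]/2.856,235+hs[:,1]/2.857],.185).mean(0))
for n,c in(("t",t),("s",s)):
    h=cv2.cvtColor(c["img"],cv2.COLOR_BGR2HSV)
    m=cv2.inRange(h,(3,110,60),(18,255,255))
    cs_,_=cv2.findContours(m,0,2);k=max(cs_,key=cv2.contourArea)
    r=cv2.boxPoints(cv2.minAreaRect(k)) if n=="t" else cv2.approxPolyDP(k,.04*cv2.arcLength(k,True),True)[:,0]
    w=cast(c,r,.015);print(n,cv2.contourArea(k),w[:,:2],w.mean(0))
E
```

```text
[[0.5204 0.4012 0.132 ]
 [0.5526 0.3056 0.132 ]
 [0.5236 0.2978 0.132 ]
 [0.4923 0.3888 0.132 ]] [0.5222 0.3483 0.132 ]
[[0.5254 0.2991 0.132 ]
 [0.4929 0.3918 0.132 ]
 [0.525  0.4032 0.132 ]
 [0.5544 0.3082 0.132 ]] [0.5244 0.3506 0.132 ]
[0.5509 0.358  0.185 ] [0.5579 0.3609 0.185 ]
t 13426.5 [[ 0.4553 -0.1038]
 [ 0.6912 -0.1442]
 [ 0.6457 -0.4299]
 [ 0.4128 -0.3822]] [ 0.5513 -0.265   0.015 ]
s 9542.0 [[ 0.4175 -0.3781]
 [ 0.6474 -0.4164]
 [ 0.6954 -0.1419]
 [ 0.4699 -0.1023]] [ 0.5575 -0.2597  0.015 ]
```

>>> {"fn": "arm_command", "kwargs": {
  "translation": [
    [0, 0, -6],
    [0, 0, -6],
    [-2.2, 5.8, 0],
    [-2.2, 5.8, 0],
    [-2.2, 5.8, 0],
    [-2.2, 5.8, 0],
    [-2.2, 5.8, 0],
    [-2.2, 5.8, 0],
    [-2.2, 5.8, 0],
    [0, 0, 0]
  ],
  "twist": [0, 0, 0, 0, 0, 0, 0, 0, 0, 0],
  "grip": 100
}}

```text
time_s: 1.45
tool_pos: [0.5308, 0.3624, 0.3421]
tool_rot: [180.0, 0.4, 74.4]
force: [0.4, -0.3, 0.6]
grip_width: 0.0873
```

>>> {"fn": "arm_command", "kwargs": {
  "translation": [
    [0, 0, 0],
    [0, 0, 0],
    [0, 0, 0],
    [0, 0, 0],
    [0, 0, 0],
    [0, 0, 0]
  ],
  "twist": [10, 10, 10, 10, 10, 5.8]
}}

```text
time_s: 2.2
tool_pos: [0.5271, 0.3657, 0.3401]
tool_rot: [179.8, 0.4, 17.0]
force: [-0.4, -1.1, -0.2]
grip_width: 0.0869
```

>>> {"fn": "arm_command", "kwargs": {
  "translation": [
    [5.9, -1.7, 0],
    [5.9, -1.7, 0],
    [5.9, -1.7, 0],
    [5.9, -1.7, 0],
    [5.9, -1.7, 0],
    [5.9, -1.7, 0],
    [5.9, -1.7, 0]
  ],
  "twist": [0, 0, 0, 0, 0, 0, 0]
}}

```text
time_s: 3.08
tool_pos: [0.6685, 0.5598, 0.3412]
tool_rot: [174.1, -2.9, 28.9]
force: [-1.4, 0.5, 1.3]
grip_width: 0.0873
```

>>> {"fn": "arm_command", "kwargs": {
  "translation": [
    [6, 0, 0],
    [6, 0, 0],
    [6, 0, 0]
  ],
  "twist": [0, 0, 0]
}}

```text
time_s: 3.45
tool_pos: [0.7163, 0.5977, 0.311]
tool_rot: [177.0, -8.4, 31.4]
force: [-1.0, -0.1, -0.5]
grip_width: 0.0871
```

```bash
python3 -c "
from h import *
o=telemetry.get_obs();print(o['qpos'].round(1),Rt.from_euler('xyz',o['tool_rot'],degrees=True).as_matrix().round(3),o['tool_pos'])"
```

```text
[-42.   62.4 -34.8   3.4  38.8 107.2 -11.2] [[ 0.845  0.514  0.151]
 [ 0.515 -0.856  0.031]
 [ 0.145  0.051 -0.988]] [0.71626826 0.59765268 0.31104888]
```

```bash
cat >> h.py <<'E'
def go(target,yaw=None):
    o=telemetry.get_obs();M=Rt.from_euler('xyz',o['tool_rot'],degrees=True).as_matrix()
    d=M.T@(np.array(target)-o['tool_pos'])*100
    print("pos",o['tool_pos'].round(4),"q",o['qpos'].round(1),"z",M[:,2].round(3),"x",M[:,0].round(3))
    print("d cm",d.round(2),"norm",np.linalg.norm(d).round(2))
    if yaw is not None: # twist bringing tool x to azimuth yaw
        a=np.radians(yaw);v=M.T@np.array([np.cos(a),np.sin(a),0]);print("twist",np.degrees(np.arctan2(v[1],v[0])).round(1))
E
python3 -c "
from h import *
go([.44,.147,.33],18.5)"
```

```text
pos [0.7163 0.5977 0.311 ] q [-42.   62.4 -34.8   3.4  38.8 107.2 -11.2] z [ 0.151  0.031 -0.988] x [0.845 0.515 0.145]
d cm [-46.28  24.51  -7.45] norm 52.89
twist 12.6
```

>>> {"fn": "arm_command", "kwargs": {
  "translation": [
    [-5.15, 2.7, -0.8],
    [-5.15, 2.7, -0.8],
    [-5.15, 2.7, -0.8],
    [-5.15, 2.7, -0.8],
    [-5.15, 2.7, -0.8],
    [-5.15, 2.7, -0.8],
    [-5.15, 2.7, -0.8],
    [-5.15, 2.7, -0.8],
    [-5.15, 2.7, -0.8]
  ],
  "twist": [0, 0, 0, 0, 0, 0, 0, 0, 0]
}}

```text
time_s: 4.58
tool_pos: [0.4657, 0.1832, 0.3186]
tool_rot: [176.9, -7.7, 31.1]
force: [0.4, -1.3, 0.0]
grip_width: 0.0869
```

```bash
python3 -c "
from h import *
go([.33,.11,.33],18.5)"
```

```text
pos [0.4657 0.1832 0.3186] q [ 25.4  -9.3 -45.2  99.9  -5.1  78.6  11.7] z [ 0.143  0.023 -0.989] x [0.848 0.512 0.134]
d cm [-15.11  -0.57  -3.24] norm 15.46
twist 12.3
```

>>> {"fn": "arm_command", "kwargs": {
  "translation": [
    [-5, -0.5, -1],
    [-5, 1, -1],
    [-5, 1, -1],
    [-4, 0.8, 0],
    [-4, 0.8, 0]
  ],
  "twist": [10, 2.5, 0, 0, 0]
}}

```text
time_s: 5.2
tool_pos: [0.3408, 0.1195, 0.2534]
tool_rot: [177.7, 2.0, 20.5]
force: [-0.4, -0.6, -1.1]
grip_width: 0.0871
```

```bash
python3 -c "
from h import *
go([.33,.11,.33],18.5)"
```

```text
pos [0.3408 0.1195 0.2534] q [  4.5 -17.3 -24.1 114.4  -4.6  83.4   2.7] z [-0.019 -0.049 -0.999] x [ 0.936  0.35  -0.035]
d cm [-1.61  0.81 -7.58] norm 7.79
twist 2.1
```

>>> {"fn": "arm_command", "kwargs": {
  "translation": [
    [-4, 0, -2],
    [-4, 0, -2],
    [-4, 0, -2]
  ],
  "twist": [2, 0, 0]
}}

```text
time_s: 5.58
tool_pos: [0.2704, 0.1166, 0.2642]
tool_rot: [176.2, 12.1, 18.7]
force: [1.0, 0.1, 0.4]
grip_width: 0.087
```

```bash
python3 -c "
from h import *
go([.33,.11,.33],18.5)"
```

```text
pos [0.2704 0.1166 0.2642] q [ -0.9 -17.3 -23.3 114.2  -3.7  94.1  -3.3] z [-0.177 -0.13  -0.976] x [ 0.926  0.313 -0.21 ]
d cm [ 3.93  3.04 -7.38] norm 8.9
twist 1.0
```

>>> {"fn": "arm_command", "kwargs": {
  "translation": [
    [-4, 0, -2],
    [-4, 0, -2]
  ],
  "twist": [1, 0]
}}

```text
time_s: 5.82
tool_pos: [0.229, 0.1204, 0.2948]
tool_rot: [174.5, 17.8, 17.5]
force: [-0.6, 0.2, 1.1]
grip_width: 0.0868
```

```bash
python3 -c "
from h import *
go([.543,.357,.30],18.5)"
```

```text
pos [0.229  0.1204 0.2948] q [ -6.5 -17.3 -21.6 112.1  -3.6 102.4  -8.1] z [-0.261 -0.182 -0.948] x [ 0.908  0.287 -0.305]
d cm [ 35.15 -11.91 -13.  ] norm 39.33
twist 0.8
```

```bash
python3 -c "
from h import *
go([.565,.372,.245])"
```

```text
pos [0.229  0.1204 0.2948] q [ -6.5 -17.3 -21.6 112.1  -3.6 102.4  -8.1] z [-0.261 -0.182 -0.948] x [ 0.908  0.287 -0.305]
d cm [ 39.26 -13.1   -8.64] norm 42.28
```

>>> {"fn": "arm_command", "kwargs": {
  "translation": [
    [5.6, -1.9, -1.2],
    [5.6, -1.9, -1.2],
    [5.6, -1.9, -1.2],
    [5.6, -1.9, -1.2],
    [5.6, -1.9, -1.2],
    [5.6, -1.9, -1.2],
    [5.0, -1.5, -1.2],
    [0, 0, 0]
  ],
  "twist": [0, 0, 0, 0, 0, 0, 0, 0]
}}

```text
time_s: 6.82
tool_pos: [0.5645, 0.3825, 0.2429]
tool_rot: [174.4, 17.5, 17.9]
force: [-1.9, -0.2, -0.5]
grip_width: 0.0875
```

```bash
python3 -c "
from h import *
go([.565,.372,.245],18.5)
for n in('scene','top'):
    c=optics.read_camera(n);i=c['img'];i=i[180:380,250:530] if n=='scene' else i[100:260,60:284]
    cv2.imwrite(f'pics/{n}1.png',cv2.resize(i,None,fx=2,fy=2,interpolation=2))
"
```

```text
pos [0.5645 0.3825 0.2429] q [-22.5  40.  -27.   54.6  14.2 106.8 -25.8] z [-0.256 -0.184 -0.949] x [ 0.908  0.292 -0.301]
d cm [-0.33  1.02 -0.02] norm 1.07
twist 1.1
```

View pics/scene1.png

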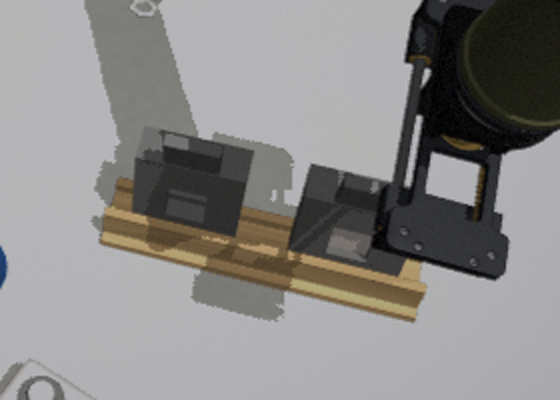

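```bash
python3 -c "
from h import *
go([.560,.368,.222]);go([.539,.3535,.146])"
```

```text
pos [0.5628 0.3814 0.2477] q [-22.4  39.4 -27.   54.9  14.1 106.9 -25.8] z [-0.252 -0.183 -0.95 ] x [ 0.908  0.294 -0.298]
d cm [0.12 0.92 2.76] norm 2.91
pos [0.5628 0.3814 0.2477] q [-22.4  39.4 -27.   54.9  14.1 106.9 -25.8] z [-0.252 -0.183 -0.95 ] x [ 0.908  0.294 -0.298]
d cm [ 0.05  0.88 10.77] norm 10.81
```

>>> {"fn": "arm_command", "kwargs": {
  "translation": [
    [0, 0.9, 2],
    [0, 0, 2.5],
    [0, 0, 2.5],
    [0, 0, 2.0],
    [0, 0, 0]
  ],
  "twist": [1, 0, 0, 0, 0]
}}

```text
time_s: 7.55
tool_pos: [0.5385, 0.3547, 0.1732]
tool_rot: [174.2, 16.4, 17.0]
force: [-0.1, 0.1, 0.7]
grip_width: 0.0872
```

```bash
python3 -c "
from h import *
go([.539,.3535,.146],18.5)"
```

```text
pos [0.5385 0.3547 0.1732] q [-18.9  35.7 -27.4  69.3  13.5  95.8 -27. ] z [-0.239 -0.18  -0.954] x [ 0.917  0.28  -0.283]
d cm [ 0.78 -0.13  2.6 ] norm 2.72
twist 0.1
```

>>> {"fn": "arm_command", "kwargs": {
  "translation": [
    [0.7, -0.1, 1.4],
    [0.2, 0, 1.2],
    [0, 0, 0]
  ],
  "twist": [0, 0, 0]
}}

```text
time_s: 7.92
tool_pos: [0.5409, 0.354, 0.1481]
tool_rot: [174.2, 16.1, 17.0]
force: [-0.0, 0.4, -0.1]
grip_width: 0.0873
```

```bash
python3 -c "
from h import *
go([.539,.3535,.146],18.5)
for n in('scene','top'):
    c=optics.read_camera(n);i=c['img'];i=i[180:380,290:530] if n=='scene' else i[120:280,60:252]
    cv2.imwrite(f'pics/{n}2.png',cv2.resize(i,None,fx=2,fy=2,interpolation=2))
cv2.imwrite('pics/both2.png',np.hstack([cv2.resize(cv2.imread('pics/scene2.png'),(400,333)),cv2.resize(cv2.imread('pics/top2.png'),(400,333))]))
"
```

```text
pos [0.5409 0.354  0.1481] q [-18.7  36.5 -27.2  71.   13.9  93.1 -27.1] z [-0.234 -0.177 -0.956] x [ 0.919  0.281 -0.277]
d cm [-0.13 -0.04  0.26] norm 0.29
twist 0.1
```

View pics/both2.png

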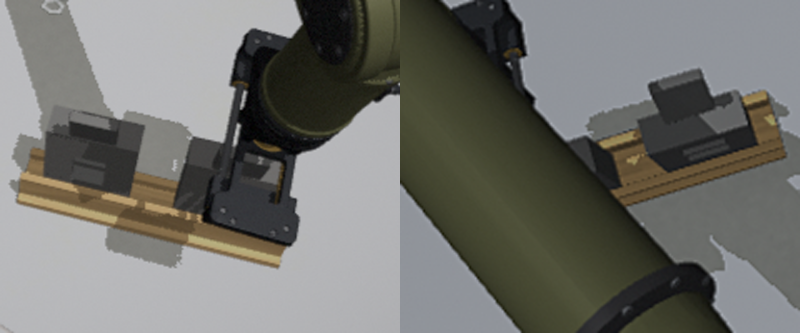

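>>> {"fn": "arm_command", "kwargs": {
  "translation": [
    [0, 0, 0],
    [0, 0, 0],
    [0, 0, 0],
    [0, 0, 0],
    [0, 0, 0],
    [0, 0, 0]
  ],
  "twist": [0, 0, 0, 0, 0, 0],
  "grip": 0,
  "force": 50
}}

```text
time_s: 8.78
tool_pos: [0.5418, 0.3551, 0.1497]
tool_rot: [174.3, 16.0, 17.0]
force: [-0.8, 0.6, -0.7]
grip_width: 0.035
```

```bash
python3 -c "
from h import *
go([.541,.354,.20])
M=Rt.from_euler('xyz',telemetry.get_obs()['tool_rot'],degrees=True).as_matrix();print('up',M.T@[0,0,1])"
```

```text
pos [0.5418 0.3551 0.1497] q [-18.7  36.5 -27.2  70.8  13.9  93.2 -27. ] z [-0.232 -0.175 -0.957] x [ 0.919  0.281 -0.275]
d cm [-1.48  0.56 -4.78] norm 5.03
up [-0.2749035   0.09569892 -0.95669733]
```

>>> {"fn": "arm_command", "kwargs": {
  "translation": [
    [0, 0, 0],
    [0, 0, 0],
    [0, 0, 0],
    [0, 0, 0]
  ],
  "twist": [0, 0, 0, 0]
}}

```text
time_s: 9.28
tool_pos: [0.5376, 0.3542, 0.151]
tool_rot: [174.2, 16.5, 17.1]
force: [-2.2, -2.5, 2.2]
grip_width: 0.0117
```

>>> {"fn": "arm_command", "kwargs": {
  "translation": [
    [-0.15, 0.05, -0.5],
    [-0.28, 0.1, -0.95],
    [-0.42, 0.14, -1.43],
    [-0.42, 0.14, -1.43],
    [-0.56, 0.2, -1.9],
    [-0.56, 0.2, -1.9],
    [-0.56, 0.2, -1.9],
    [-0.56, 0.2, -1.9],
    [-0.42, 0.14, -1.43],
    [-0.2, 0.1, -0.7]
  ],
  "twist": [0, 0, 0, 0, 0, 0, 0, 0, 0, 0]
}}

```text
time_s: 10.52
tool_pos: [0.5412, 0.3545, 0.3101]
tool_rot: [174.4, 15.8, 17.0]
force: [0.3, -0.2, -3.2]
grip_width: 0.012
```

```bash
python3 -c "
from h import *
go([.43,.355,.36])
cv2.imwrite('pics/scene3.png',optics.read_camera('scene')['img'])"
```

```text
pos [0.5412 0.3545 0.3101] q [-20.3  33.3 -27.7  56.9  12.8 109.5 -25.9] z [-0.231 -0.173 -0.957] x [ 0.92   0.282 -0.273]
d cm [-11.58  -3.1   -2.22] norm 12.19
```

View pics/scene3.png

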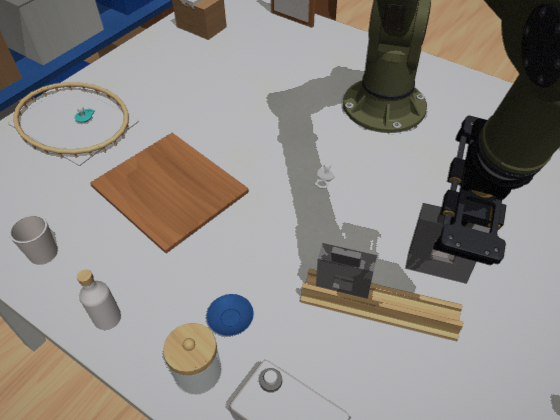

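>>> {"fn": "arm_command", "kwargs": {
  "translation": [
    [-0.3, 0.1, -1],
    [-0.5, 0.2, -2],
    [-0.5, 0.2, -2],
    [-0.5, 0.2, -2.3],
    [-0.5, 0.2, -2.3],
    [-0.5, 0.2, -2.3],
    [-0.5, 0.2, -2.3],
    [-0.4, 0.2, -2.3],
    [-0.3, 0.2, -2],
    [-0.2, 0.1, -1]
  ],
  "twist": [0, 0, 0, 0, 0, 0, 0, 0, 0, 0]
}}

```text
time_s: 11.82
tool_pos: [0.5245, 0.341, 0.4383]
tool_rot: [175.6, 12.2, 17.6]
force: [0.2, -0.0, -2.3]
grip_width: 0.0115
```

```bash
python3 -c "
from h import *
go([.60,.0,.5],-25)"
```

```text
pos [0.5245 0.341  0.4383] q [-41.9  27.   11.4  48.7  -4.2 117.6 -14.5] z [-0.177 -0.137 -0.975] x [ 0.931  0.296 -0.211]
d cm [-4.37 35.09 -2.67] norm 35.46
twist 43.7
```

>>> {"fn": "arm_command", "kwargs": {
  "translation": [
    [-0.2, 1, -0.5],
    [-0.4, 2, -1],
    [-0.4, 2.8, -1],
    [-0.4, 3.2, -1.1],
    [-0.4, 3.2, -1.1],
    [-0.4, 3.2, -1.1],
    [-0.4, 3.2, -1.1],
    [-0.4, 3.2, -1.1],
    [-0.4, 2.8, -1.1],
    [-0.2, 2, -1]
  ],
  "twist": [0, 0, 0, 0, 0, 0, 0, 0, 0, 0]
}}

```text
time_s: 13.08
tool_pos: [0.5736, 0.059, 0.5131]
tool_rot: [175.4, 8.0, 17.3]
force: [0.9, 0.5, -2.5]
grip_width: 0.0118
```

```bash
python3 -c "
from h import *
go([.60,-.13,.6],-20)"
```

```text
pos [0.5736 0.059  0.5131] q [-32.2  18.9  31.9  52.6  -3.5 117.6  15. ] z [-0.109 -0.119 -0.987] x [ 0.946  0.294 -0.14 ]
d cm [-4.28 19.43 -6.62] norm 20.96
twist 37.9
```

>>> {"fn": "arm_command", "kwargs": {
  "translation": [
    [-0.3, 1, -0.6],
    [-0.3, 1.8, -1],
    [-0.2, 2, -1.2],
    [-0.1, 2, -1.2],
    [0, 2, -1.2],
    [0.2, 2, -1.2],
    [0.3, 2, -1.2],
    [0.4, 1.8, -1.2],
    [0.5, 1.8, -1.2],
    [0.3, 1, -0.8]
  ],
  "twist": [2, 4, 4, 4, 4, 4, 4, 4, 4, 3]
}}

```text
time_s: 14.32
tool_pos: [0.5706, -0.1238, 0.5785]
tool_rot: [172.6, -2.1, -21.8]
force: [0.4, 0.0, -2.4]
grip_width: 0.0117
```

```bash
python3 -c "
from h import *
go([.56,-.18,.65],-20)"
```

```text
pos [ 0.5706 -0.1238  0.5785] q [-18.8  17.7  38.3  46.7  -3.7 117.6  -5.6] z [-0.014 -0.134 -0.991] x [ 0.928 -0.371  0.037]
d cm [ 1.37  6.49 -6.32] norm 9.16
twist -2.1
```

>>> {"fn": "arm_command", "kwargs": {
  "translation": [
    [0, 0.2, -1],
    [0, 0.2, -2],
    [0, 0.2, -2.5],
    [0, 0.2, -2.5],
    [0, 0.2, -2.5],
    [0, 0.2, -2.5],
    [0, 0.2, -2.5],
    [0, 0.2, -2.5],
    [0, 0.2, -2],
    [0, 0, -1]
  ],
  "twist": [0, 0, 0, 0, 0, 0, 0, 0, 0, 0]
}}

```text
time_s: 15.58
tool_pos: [0.5216, -0.1149, 0.6753]
tool_rot: [173.5, -12.1, -20.4]
force: [-1.1, 0.6, -2.8]
grip_width: 0.0117
```

```bash
python3 -c "
from h import *
go([.56,-.18,.65],-20)"
```

```text
pos [ 0.5216 -0.1149  0.6753] q [-39.8  10.9  60.1  44.9  -3.  117.6  -3.9] z [ 0.156 -0.178 -0.972] x [ 0.917 -0.34   0.21 ]
d cm [5.2  4.32 4.21] norm 7.97
twist -1.8
```

>>> {"fn": "arm_command", "kwargs": {
  "translation": [
    [0.7, 0, -1],
    [1.5, 0, -2],
    [2, 0, -2],
    [2, 0, -2],
    [2, 0, -2],
    [2, 0, -2],
    [2, 0, -2],
    [2, 0, -2],
    [1.5, 0, -2],
    [0.7, 0, -1]
  ],
  "twist": [0, 0, 0, 0, 0, 0, 0, 0, 0, 0]
}}

```text
time_s: 16.82
tool_pos: [0.5968, -0.1382, 0.747]
tool_rot: [173.9, -22.8, -18.8]
force: [1.0, 0.3, -3.1]
grip_width: 0.0117
```

```bash
python3 -c "
from h import *
go([.56,-.18,.65],-20)"
```

```text
pos [ 0.5968 -0.1382  0.747 ] q [-11.1  19.1  36.4  23.4  -6.9 117.6  -3. ] z [ 0.33  -0.225 -0.917] x [ 0.873 -0.298  0.387]
d cm [-5.72  4.25  8.62] norm 11.19
twist -1.3
```

>>> {"fn": "arm_command", "kwargs": {
  "translation": [
    [0.7, 0, -1],
    [1.5, 0, -2],
    [1.5, 0, -2],
    [1.5, 0, -2],
    [1.5, 0, -2],
    [1.5, 0, -2],
    [1.5, 0, -2],
    [1, 0, -1.5],
    [0.7, 0, -1]
  ],
  "twist": [0, 0, 0, 0, 0, 0, 0, 0, 0]
}}

```text
time_s: 17.95
tool_pos: [0.5904, -0.1331, 0.8175]
tool_rot: [173.8, -31.6, -17.7]
force: [-0.5, -0.9, -2.7]
grip_width: 0.0117
```

```bash
python3 -c "
from h import *
go([.56,-.18,.65],-20)
c=optics.read_camera('scene');cv2.imwrite('pics/scene4.png',c['img'])"
```

```text
pos [ 0.5904 -0.1331  0.8175] q [ -8.7  19.8  39.   13.6 -11.2 117.6  -2.7] z [ 0.464 -0.262 -0.846] x [ 0.811 -0.259  0.525]
d cm [-10.04   3.9   13.99] norm 17.66
twist -1.2
```

View pics/scene4.png

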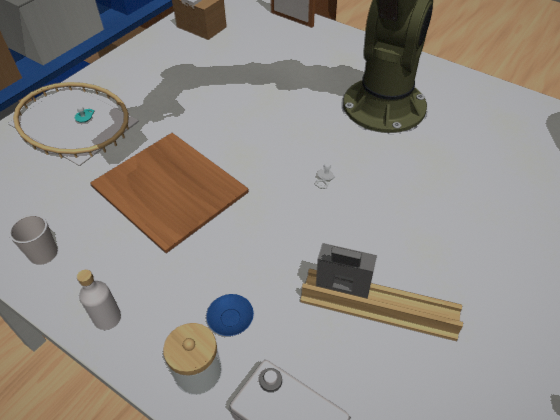

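```bash
cat >> h.py <<'E'
Rg=Rt.from_euler('xyz',[174.4,15.8,17.0],degrees=True).as_matrix()
def mould(o=None):
    o=o or telemetry.get_obs();M=Rt.from_euler('xyz',o['tool_rot'],degrees=True).as_matrix()
    a=np.radians(18.5);y=Rg.T@[-np.sin(a),np.cos(a),0];y[0]=0;y/=np.linalg.norm(y)
    T=np.c_[[1,0,0],y,np.cross([1,0,0],y)]      # tab frame (n,y,u) in tool
    A=np.array([[.94,0,-.342],[0,1,0],[.342,0,.94]]) # rows n,y,u in mould
    R=M@T@A                                       # mould axes in world
    g=o['tool_pos']-.019*M[:,2]-.0085*M@T[:,2]
    mid=g-R@[.021,0,.088]
    return R,mid,mid+R@[-.018,0,-.060],M
E
cat > edge.py <<'E'
from h import *
import sys
R,mid,e,M=mould();o=telemetry.get_obs()
np.set_printoptions(precision=3,suppress=True)
print("tcp",o['tool_pos'],"rot",o['tool_rot'],"q",o['qpos'].round(0))
print("open normal",-R[:,0],"my",R[:,1],"mid",mid,"edge",e,"corners z",(e+.05*R[:,1])[2],(e-.05*R[:,1])[2])
t=np.array([float(v) for v in sys.argv[1:4]]);d=M.T@(t-e)*100;print("d cm",d.round(2),np.linalg.norm(d).round(1),"up",M.T@[0,0,1.])
E
python3 edge.py .60 -.27 .06
```

```text
tcp [ 0.59  -0.133  0.818] rot [173.803 -31.711 -17.722] q [ -9.  20.  39.  14. -11. 118.  -3.]
open normal [-0.592  0.183 -0.785] my [ 0.313  0.95  -0.015] mid [ 0.638 -0.148  0.756] edge [ 0.672 -0.16   0.705] corners z 0.703876914989338 0.7053701501119991
d cm [-36.89   6.87  54.04] 65.8 up [ 0.526  0.092 -0.846]
```

>>> {"fn": "arm_command", "kwargs": {
  "translation": [
    [-0.7, 0.1, 1],
    [-1.4, 0.25, 2],
    [-1.7, 0.3, 2.5],
    [-1.9, 0.35, 2.8],
    [-1.9, 0.35, 2.8],
    [-1.9, 0.35, 2.8],
    [-1.9, 0.35, 2.8],
    [-1.9, 0.35, 2.8],
    [-1.7, 0.3, 2.5],
    [-1.7, 0.3, 2.5]
  ],
  "twist": [0, 0, 0, 0, 0, 0, 0, 0, 0, 0]
}}

```text
time_s: 19.25
tool_pos: [0.5563, -0.1859, 0.5134]
tool_rot: [173.9, -31.8, -17.7]
force: [1.2, 0.1, -2.2]
grip_width: 0.0119
```

```bash
python3 edge.py .60 -.27 .06
```

```text
tcp [ 0.556 -0.186  0.513] rot [173.889 -31.752 -17.669] q [-29. -17.  28.  90.  24.  76. -19.]
open normal [-0.592  0.183 -0.785] my [ 0.312  0.95  -0.014] mid [ 0.605 -0.201  0.451] edge [ 0.639 -0.213  0.4  ] corners z 0.3992761510338988 0.4006407961536832
d cm [-19.54   3.63  28.43] 34.7 up [ 0.526  0.091 -0.846]
```

>>> {"fn": "arm_command", "kwargs": {
  "translation": [
    [-1.5, 0.3, 2.2],
    [-1.7, 0.3, 2.5],
    [-1.9, 0.35, 2.8],
    [-1.9, 0.35, 2.8],
    [-1.9, 0.35, 2.8],
    [-1.9, 0.35, 2.8],
    [-1.9, 0.35, 2.8],
    [-1.7, 0.3, 2.5],
    [-1.4, 0.3, 2],
    [-0.7, 0.2, 1]
  ],
  "twist": [0, 0, 0, 0, 0, 0, 0, 0, 0, 0]
}}

```text
time_s: 20.5
tool_pos: [0.514, -0.2365, 0.2046]
tool_rot: [174.1, -31.0, -18.1]
force: [0.2, -0.3, -2.3]
grip_width: 0.0117
```

```bash
python3 edge.py .60 -.27 .06;python3 -c "
from h import *
s=optics.read_camera('scene')['img'];t=optics.read_camera('top')['img']
cv2.imwrite('pics/b5.png',np.hstack([cv2.resize(s[60:300,20:320],(400,320)),cv2.resize(t[90:330,270:560],(400,320))]))"
```

```text
tcp [ 0.514 -0.237  0.205] rot [174.118 -30.968 -18.055] q [  2. -14.  14. 125.  16.  39. -13.]
open normal [-0.6    0.191 -0.777] my [ 0.316  0.949 -0.01 ] mid [ 0.562 -0.251  0.142] edge [ 0.595 -0.263  0.09 ] corners z 0.08943249397467681 0.09046635520650334
d cm [-0.93  0.21  2.97] 3.1 up [ 0.515  0.088 -0.853]
```

View pics/b5.png

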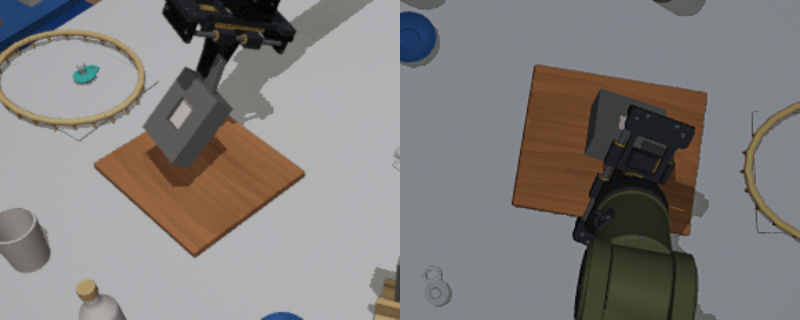

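>>> {"fn": "arm_command", "kwargs": {
  "translation": [
    [-0.7, -0.1, 1.2],
    [-1.0, -0.15, 1.7],
    [-0.5, -0.1, 0.85],
    [-0.2, 0, 0.3]
  ],
  "twist": [0, 0, 0, 0]
}}

```text
time_s: 21.1
tool_pos: [0.5174, -0.2372, 0.1596]
tool_rot: [174.2, -31.4, -18.0]
force: [-0.6, 0.2, -2.8]
grip_width: 0.0115
```

```bash
python3 edge.py .60 -.27 .015
```

```text
tcp [ 0.517 -0.237  0.16 ] rot [174.158 -31.358 -18.001] q [  2. -11.  15. 128.  17.  32. -14.]
open normal [-0.595  0.189 -0.781] my [ 0.315  0.949 -0.01 ] mid [ 0.565 -0.252  0.097] edge [ 0.599 -0.264  0.046] corners z 0.04511862427880201 0.04608804194633167
d cm [-1.35  0.29  2.81] 3.1 up [ 0.52   0.087 -0.85 ]
```

>>> {"fn": "arm_command", "kwargs": {
  "translation": [
    [-1.8, -0.3, 3.0],
    [1.0, 0.15, -1.7]
  ],
  "twist": [0, 0]
}}

```text
time_s: 21.35
tool_pos: [0.5189, -0.2372, 0.1449]
tool_rot: [174.2, -31.5, -17.9]
force: [0.8, -0.6, -1.8]
grip_width: 0.0117
```

```bash
python3 edge.py .60 -.27 .015
```

```text
tcp [ 0.519 -0.237  0.145] rot [174.15  -31.521 -17.947] q [  2. -10.  15. 129.  17.  30. -15.]
open normal [-0.593  0.188 -0.783] my [ 0.314  0.949 -0.01 ] mid [ 0.567 -0.252  0.083] edge [ 0.601 -0.264  0.031] corners z 0.030627649108682556 0.031607279465069665
d cm [-0.75  0.48  1.49] 1.7 up [ 0.523  0.087 -0.848]
```

>>> {"fn": "arm_command", "kwargs": {
  "translation": [
    [-1.8, -0.3, 3.0]
  ],
  "twist": [0]
}}

```text
time_s: 21.48
tool_pos: [0.526, -0.239, 0.1183]
tool_rot: [174.2, -32.5, -17.9]
force: [-38.8, 14.9, 62.7]
grip_width: 0.0126
```

>>> {"fn": "arm_command", "kwargs": {
  "translation": [
    [1.5, 0.25, -2.55],
    [1.0, 0.15, -1.7]
  ],
  "twist": [0, 0]
}}

```text
time_s: 21.72
tool_pos: [0.5259, -0.2383, 0.1696]
tool_rot: [174.2, -32.6, -17.8]
force: [-0.3, 0.5, -0.8]
grip_width: 0.0115
```

```bash
python3 edge.py .60 -.27 .015;python3 -c "
from h import *
s=optics.read_camera('scene')['img'];t=optics.read_camera('top')['img']
cv2.imwrite('pics/b6.png',np.hstack([cv2.resize(s[60:300,20:320],(400,320)),cv2.resize(t[90:330,270:560],(400,320))]))"
```

```text
tcp [ 0.526 -0.238  0.17 ] rot [174.199 -32.625 -17.832] q [  2. -11.  15. 127.  17.  32. -14.]
open normal [-0.579  0.183 -0.795] my [ 0.312  0.95  -0.009] mid [ 0.575 -0.253  0.108] edge [ 0.61  -0.265  0.057] corners z 0.05702467518024198 0.057920429447581696
d cm [-2.97  0.44  3.2 ] 4.4 up [ 0.539  0.085 -0.838]
```

View pics/b6.png

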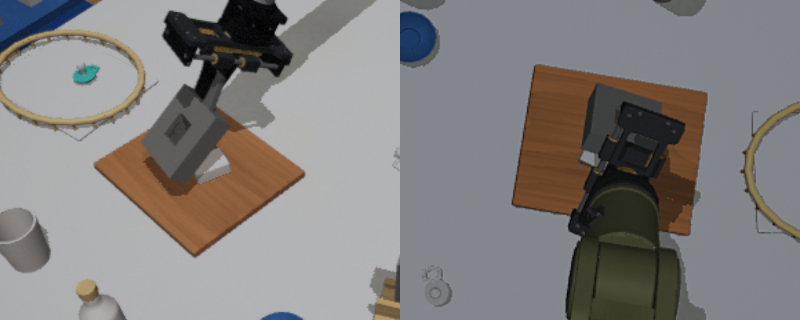

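>>> {"fn": "arm_command", "kwargs": {
  "translation": [
    [1.5, 0.25, -2.4],
    [2.2, 0.35, -3.4],
    [2.2, 0.35, -3.4],
    [2.2, 0.35, -3.4]
  ],
  "twist": [0, 0, 0, 0]
}}

```text
time_s: 22.32
tool_pos: [0.5242, -0.2374, 0.318]
tool_rot: [174.2, -32.2, -17.8]
force: [-0.5, -1.2, -1.5]
grip_width: 0.0115
```

```bash
python3 edge.py .60 0 .18
```

```text
tcp [ 0.524 -0.237  0.318] rot [174.193 -32.236 -17.767] q [  8. -17.   8. 115.  12.  51.  -8.]
open normal [-0.585  0.183 -0.791] my [ 0.311  0.951 -0.009] mid [ 0.573 -0.252  0.256] edge [ 0.608 -0.264  0.205] corners z 0.2048057668502876 0.20571369946445597
d cm [ -8.77 -24.51  -5.05] 26.5 up [ 0.533  0.086 -0.842]
```

>>> {"fn": "arm_command", "kwargs": {
  "translation": [
    [-0.8, -2.4, -0.5],
    [-1.4, -4, -0.8],
    [-1.4, -4, -0.8],
    [-1.4, -4, -0.8],
    [-1.4, -4, -0.8],
    [-1.2, -3.6, -0.7],
    [-0.8, -2.4, -0.5]
  ],
  "twist": [0, 0, 0, 0, 0, 0, 0]
}}

```text
time_s: 23.2
tool_pos: [0.5411, 0.0171, 0.2929]
tool_rot: [174.2, -32.1, -18.9]
force: [0.0, -0.9, -1.6]
grip_width: 0.0117
```

```bash
python3 edge.py .60 0 .01; python3 -c "
from h import *
s=optics.read_camera('scene')['img'];t=optics.read_camera('top')['img']
cv2.imwrite('pics/b7.png',np.hstack([cv2.resize(s[60:340,20:370],(400,320)),cv2.resize(t[60:340,210:560],(400,320))]))"
```

```text
tcp [0.541 0.017 0.293] rot [174.223 -32.102 -18.892] q [  5. -15. -21. 115.  21.  57. -46.]
open normal [-0.583  0.196 -0.789] my [ 0.329  0.944 -0.009] mid [0.59  0.001 0.231] edge [ 0.624 -0.011  0.18 ] corners z 0.17951145959983122 0.18037749423998278
d cm [-11.24  -1.57  12.92] 17.2 up [ 0.531  0.085 -0.843]
```

View pics/b7.png

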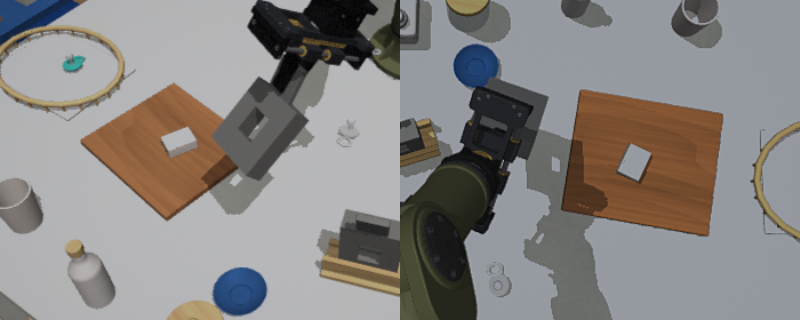

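>>> {"fn": "arm_command", "kwargs": {
  "translation": [
    [-2.2, -0.3, 2.6],
    [-2.7, -0.4, 3.1],
    [-2.7, -0.4, 3.1],
    [-2.2, -0.3, 2.6],
    [-1.1, -0.1, 1.3]
  ],
  "twist": [0, 0, 0, 0, 0]
}}

```text
time_s: 23.92
tool_pos: [0.5207, 0.0274, 0.1223]
tool_rot: [174.6, -32.3, -18.9]
force: [0.4, 0.0, -1.4]
grip_width: 0.0119
```

```bash
python3 edge.py .60 0 .0
```

```text
tcp [0.521 0.027 0.122] rot [174.585 -32.282 -18.937] q [  6.  -7. -28. 130.  34.  40. -66.]
open normal [-0.579  0.197 -0.791] my [ 0.326  0.945 -0.003] mid [0.57  0.012 0.061] edge [0.604 0.    0.01 ] corners z 0.009519607206630188 0.009849321896469945
d cm [-0.83  0.07  0.63] 1.0 up [ 0.534  0.08  -0.842]
```

>>> {"fn": "arm_command", "kwargs": {
  "translation": [
    [-0.3, 0, 0.5],
    [-0.2, 0, 0.3],
    [0, 0, 0]
  ],
  "twist": [0, 0, 0]
}}

```text
time_s: 24.3
tool_pos: [0.5204, 0.0252, 0.1116]
tool_rot: [174.6, -32.2, -19.0]
force: [-0.9, 0.5, -1.0]
grip_width: 0.0118
```

```bash
python3 edge.py .60 0 .0; python3 -c "
from h import *;print(telemetry.get_obs()['force'])"
```

```text
tcp [0.52  0.025 0.112] rot [174.595 -32.197 -19.025] q [  6.  -6. -28. 131.  36.  39. -68.]
open normal [-0.58   0.199 -0.79 ] my [ 0.328  0.945 -0.003] mid [0.569 0.01  0.05 ] edge [ 0.603 -0.002 -0.001] corners z -0.0013237029160610841 -0.0010090196803539675
d cm [-0.28 -0.06 -0.32] 0.4 up [ 0.533  0.08  -0.842]
[-0.9311346   0.52533664 -1.0191512 ]
```

>>> {"fn": "arm_command", "kwargs": {
  "translation": [
    [-0.2, 0, 0.4],
    [0, 0, 0],
    [0, 0, 0],
    [0, 0, 0]
  ],
  "twist": [0, 0, 0, 0],
  "grip": 40
}}

```text
time_s: 24.8
tool_pos: [0.523, 0.0253, 0.11]
tool_rot: [174.8, -32.5, -19.1]
force: [-0.6, 0.1, -0.4]
grip_width: 0.0341
```

>>> {"fn": "arm_command", "kwargs": {
  "translation": [
    [-1, 0, 0],
    [-1, 0, 0],
    [-1, 0, -0.3],
    [-1, 0, -0.5],
    [0, 0, 0]
  ],
  "twist": [0, 0, 0, 0, 0]
}}

```text
time_s: 25.42
tool_pos: [0.484, 0.0396, 0.0937]
tool_rot: [174.7, -32.5, -19.0]
force: [-0.1, 0.1, -0.2]
grip_width: 0.0351
```

```bash
python3 edge.py .60 0 .0;  python3 -c "
from h import *
s=optics.read_camera('scene')['img'];t=optics.read_camera('top')['img']
cv2.imwrite('pics/b8.png',np.hstack([cv2.resize(s[60:340,120:470],(400,320)),cv2.resize(t[60:340,110:460],(400,320))]))"
```

```text
tcp [0.484 0.04  0.094] rot [174.701 -32.461 -18.984] q [  5.  -9. -31. 135.  36.  39. -73.]
open normal [-0.577  0.198 -0.793] my [ 0.326  0.945 -0.002] mid [0.533 0.024 0.032] edge [ 0.568  0.012 -0.019] corners z -0.018734315281470904 -0.01857615392871856
d cm [3.92 0.09 0.29] 3.9 up [ 0.537  0.078 -0.84 ]
```

View pics/b8.png

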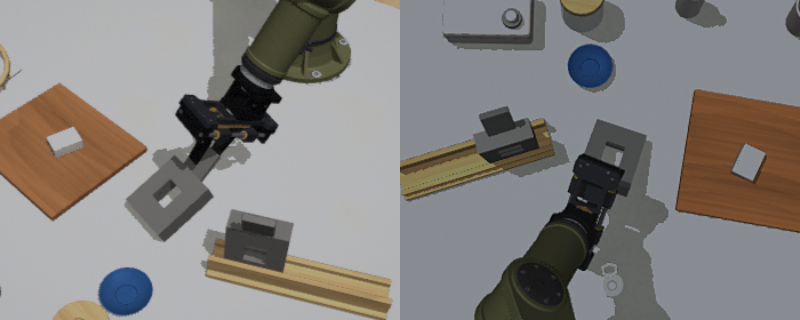

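>>> {"fn": "arm_command", "kwargs": {
  "translation": [
    [-0.5, 0, -1],
    [0, 0, -1.5],
    [0, 0, -2],
    [0, 0, -2],
    [0, 0, -2.5]
  ],
  "twist": [0, 0, 0, 0, 0]
}}

```text
time_s: 26.15
tool_pos: [0.4479, 0.065, 0.1603]
tool_rot: [174.3, -32.4, -19.6]
force: [-0.5, 0.9, 0.6]
grip_width: 0.0352
```

```bash
python3 edge.py .60 0 .0;  python3 -c "
from h import *
s=optics.read_camera('scene')['img'];t=optics.read_camera('top')['img']
cv2.imwrite('pics/b9.png',np.hstack([cv2.resize(s[60:340,120:470],(400,320)),cv2.resize(t[60:340,110:460],(400,320))]))"
```

```text
tcp [0.448 0.065 0.16 ] rot [174.31  -32.406 -19.581] q [-24. -17. -10. 133.  34.  53. -73.]
open normal [-0.576  0.202 -0.792] my [ 0.34   0.941 -0.007] mid [0.497 0.049 0.099] edge [0.531 0.036 0.048] corners z 0.04751299720158048 0.0482474252341314
d cm [3.95 0.26 8.24] 9.1 up [ 0.536  0.084 -0.84 ]
```

View pics/b9.png

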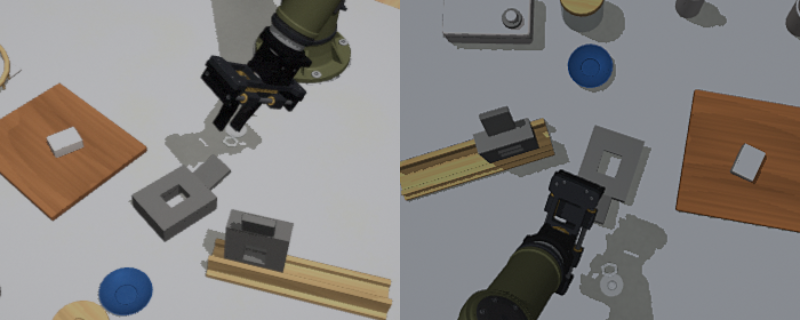

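Mould lies flat, the bar is on the board, and the gripper is free. I'll raise the arm a little more and hand in.

>>> {"fn": "arm_command", "kwargs": {
  "translation": [
    [1.5, 0.2, -3],
    [1.5, 0.2, -3],
    [0, 0, 0],
    [0, 0, 0]
  ],
  "twist": [0, 0, 0, 0]
}}

```text
time_s: 26.75
tool_pos: [0.4597, 0.086, 0.2195]
tool_rot: [173.6, -31.9, -19.0]
force: [-0.3, -0.5, -0.9]
grip_width: 0.035
```

```bash
python3 -c "
from h import *
o=telemetry.get_obs();print(o['time_s'],o['tool_pos'],o['force'],abs(o['joint_velocities']).max());print(env.sign_off())"
```

```text
26.75 [0.45973756 0.08602439 0.21953715] [-0.28421962 -0.52925058 -0.89890696] 1.0178957798964756
the job is handed in; nothing more can be done
None
```

The job is handed in at about 27 s of the 61 s allowed; no verdict came back.

I lifted the soap's mould (the one at larger y) out by its handle and tilted its open side about 52° downward. I then rapped its lower edge on the board until the bar dropped out. The interface only twists about the tool axis, so I got the tilt by working the arm against its joint limits.

The last picture, taken before I raised the arm clear, showed:
- **Bar:** lying flat near the middle of the board.
- **Emptied mould:** lying open side down on the dresser between the board and the rack, clear of both.
- **Spare mould:** still standing in the rack, not touched.
- **Gripper:** empty and clear of everything, with wrist force close to zero.

- **First rap:** I sent one down-stroke and did not measure whether it touched the board.
- **Second rap:** it made firm contact with about 75 N at the wrist, under the 120 N limit. The next picture showed the bar out.
- **Mould release:** I let go of the mould with its edge on the dresser and it settled flat by pivoting a few centimetres.

No check failed or disagreed beyond a few millimetres between the two cameras.

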